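Take a check reading on the sprung pull gauge

ROBOT

A 6-joint arm with a two-finger parallel gripper is mounted at the origin on a cart in front of the work surface, level with it; the furniture and walls round the work are solid. World frame = base frame: x ahead of the robot, y to its left, z up, the work surface at z = 0. Lengths are in m, angles in degrees, forces in N, time in s.
With the tool pointing down it reaches from about 0.3 to 0.75 m from the base axis. Payload 8.5 kg.
Tool frame: the origin (TCP) lies on the centre line of the jaws, within the pads' length; the fingertips stand 17 mm ahead of it and the grasp point (between the pads) lies 2 mm behind it (env.tip_extent is the distance from the TCP to the fingertips, in m); z points along the fingers, y is the direction in which the jaws open and shut (so a half turn about z gives the same grasp; the last joint's range is limited). The gripper opens to 85 mm and grips with 20 to 120 N. Pads are 22 mm wide; open, the fingers measure 114 mm over their backs; the gripper's body (76 mm by 85 mm) begins 54 mm behind the grasp point. The pads swing forward as they close: fully open they stand 13 mm farther back than shut.
Start: joints at [-88.596, 21.807, 74.336, -0, 83.858, -12.336], TCP at [0.131, -0.534, 0.248] pointing down, gripper open.
Joint ranges: [-178.18, 178.18], [-50.72, 133.34], [12.68, 142.11], [-81.47, 261.47], [9.98, 163.14], [-165.26, 165.26]. Speed limits (degrees/s): [136.94, 136.94, 180, 180, 180, 180].

INTERFACE

Orientations are given as a 3x3 rotation matrix whose columns are the frame's x, y, z axes.
In Python, from rig import telemetry, get_image, camera_params, close_job, env gives the robot as it stands.
- The arm moves only by the tool apply_moves, never from a script. Its argument "motion" is a list of rows, each an object of numbers: "tx", "ty", "tz": the shift along the tool's x, y, z in cm; "turn": the turn about the tool's z in degrees; "jaw": the gripper's target within -1 to 1 (fully open at 1, half-way at 0, shut at -1). In form: [{"tx": .., "ty": .., "tz": .., "turn": .., "jaw": ..}, ...]. A call has 1 to 5 rows; each row is the pose to reach, as a shift and turn from the pose measured when the call began, along the tool's axes at that moment; what a row does not reach only later rows make up. A row lasts 1/12 s, in which the tool goes at most 41.7 mm and 7.16 degrees, less where a joint would pass 70% of its speed; a pose out of reach is approached as far as the arm can. A call with a gripper value outside its range is refused whole. The fingers move at their own pace and stop on an object; "squeeze" is the grip in N (left out, the last holds). Time passes only in rows, so rows that repeat a pose let the fingers close. It gives the time, the measured TCP pose, the force and the opening at its end, in the units of the state.
- telemetry.observe(): the state, without advancing time (a new reading comes with each control period).
- get_image(name): name is "scene" or "top" or "wrist"; returns (picture, depth): 420x560x3 uint8, red, green, blue; 420x560 float32, m along the optical axis (not along the pixel's ray), 0 where there is no reading.
- camera_params(name): a dict with "fx", "fy", "cx", "cy" (pixels), "D" ([k1, k2, p1, p2, k3] as OpenCV has them; the pictures are not rectified), "rvec" (rotation vector, rad) and "tvec" (3), from world to camera coordinates, as OpenCV has them. Camera axes: x right, y down, z forward; pixel columns grow to the right and rows downward; lengths in m; the calibration is good to about 2 mm. A picture is of the moment at which its call begins: read the wrist's pose just before it. camera_params takes no time and is no camera call; for the wrist camera it gives the pose at the moment of the call.
- close_job(): hands the job in, once; it reports no verdict.
The state is a dict: "time_s": time; "q": joint angles; "qvel": joint speeds; "joint_efforts": joint torques, N m; "position": TCP position; "tool_rot": TCP orientation; "ft_force": force on the tool from outside, world axes, zero at the start; "wrist_torque": the same for the moment, N m; "grip_width": finger opening in m.
Only numpy, scipy, OpenCV 4.12 (cv2) and the standard library are available. Lean on these libraries where they do the work, as an engineer would, in place of code of your own. Each camera call takes 0.05 s, during which the arm holds its last target. There are 200 camera calls.

TASK

Take a check reading on the sprung pull gauge: first slide its drag pointer fully back home against the handle's push bar. Then pull the handle out, so that it carries the pointer along until the pointer's blade stands between the two prongs of the index fork, hold it there for about two seconds, and let the handle back fully home under control, without letting it snap, before you let go. The pointer must stay between the prongs to show the reading; leave the fork's setting and the things round the gauge as they are.

Things in the scene. Friction and masses are not known exactly. Their poses are not given: they have to be found in the camera images.
- gauge: Sprung pull gauge, grey and dark steel, bolted down; base 150 x 250 mm, origin under its centre. x away from the front edge, y along the gauge (the way the handle is pulled), z up. Its bed slopes up in +x at 35 degrees; three rails run along y: handle (highest), drag pointer, index fork (lowest). The fins stand square to the bed, leaning 35 degrees to the front: take them with the tool tilted so.
- handle_grip (a point): Centre of the handle's black fin: 18 mm along y, 30 mm up the slope, 56 mm tall, top 73 mm and this point 45 mm off the bed's face. Site axes: y pull direction, z bed normal, x up the slope. Under it a carriage 34 x 34 mm, top 18 mm off the bed; from it an 8 mm bar (the dog), top 16 mm off the bed, reaches 68 mm down the slope on the -y side of the pointer's block and pushes it in +y.
- handle (a joint): Travel of the handle in m, 0 = home (held there by its spring), grows as it is pulled in gauge +y, stop at 0.120. The spring pulls it back with about 3 N at home and 9 N at 0.1 m (60 N/m); let go far out it snaps back.
- pointer_grip (a point): Centre of the drag pointer's aluminium fin: 12 mm along y, 30 mm up the slope, 36 mm tall, top 52 mm and this point 34 mm off the bed. Under it a block 16 mm along y, 40 mm up the slope, top 18 mm off the bed. Its rail is 49 mm down the slope from the handle's. Site axes as for handle_grip. Touching the dog, its fin is 16 mm in +y of the handle's.
- pointer (a joint): Travel of the drag pointer in m, 0 = home (touching the dog of the handle at home), grows in gauge +y to 0.120. It stays where it is left (friction about 1.5 N). While the handle pushes it, it reads the same as the handle. It starts between 0.03 and 0.115.
- pointer_blade (a point): Tip region of the pointer's thin dark blade (3 mm wide along y), which reaches down the slope over the scale strip, in line with the middle of the pointer's fin; 9 mm off the bed.
- index_gap (a point): Index fork: steel clamp 25 mm along y with a dark screw, on the lowest rail, with two prongs that point up the slope, 11 mm apart inside. This point is midway between them, 9 mm off the bed; point axes as for handle_grip. It is clamped somewhere along the rail and must not be shifted (it gives way above about 30 N).
- index (a joint): Setting of the index fork in m: the pointer's blade is midway between the prongs when joint pointer reads the same as this.
- oil_can: Red pump oiler, 62 mm across and 152 mm tall with its spout, to the right of the gauge; bystander, origin under it.
- paste_tin: Round tin, 66 mm across, 39 mm high, front right; bystander, origin under it.
- tool_bit: Square steel tool bit 12 x 110 x 12 mm lying in front of the gauge; bystander, origin under its centre, long axis its y.
- v_block: Steel V-block 60 x 48 x 30 mm, left of the gauge; bystander, origin under it.
- hood_lip (a point): Middle of the front lip of the gauge's dark sheet spark hood, 236 mm along y, which stands on two posts behind the bed and overhangs it (top 243 mm high): it is in the way of a vertical tool, not of one tilted 35 degrees toward the front.

How it is judged:
By the outcome, as a careful person would: the job done as asked, in the order asked, and still so for the second after the job is handed in, with the robot touching nothing.
It also fails if it takes over 64 s, if anything falls off the work surface, if the arm or the gripper's body presses on something with over 40 N, if the wrist force passes 120 N, or if a joint passes its speed limit or range.

## Working session

There is one attempt and no reset: what is moved stays moved. The work goes in short steps, Python scripts to look and compute and a tool call to move; the robot and the scene stay as the last step left them, time stands still between calls to the robot, and variables do not carry over. Pictures are saved under pics/ and viewed, about 8 in all and at most 12, crops included, and the job is handed in when it is done.

Besides the shell and the picture viewer there is one more tool, called by a JSON object that holds its "op" and its "data", one argument or row to a line. apply_moves: Moves the arm, as the interface text tells. Its arguments: {"type":"object","properties":{"motion":{"type":"array"},"squeeze":{"type":"number"}},"required":["motion"]}

```bash
mkdir -p pics; cat > h.py <<'E'
import numpy as np, cv2
from rig import telemetry, get_image, camera_params, close_job, env
def cam(n):
    p=camera_params(n); K=np.array([[p['fx'],0,p['cx']],[0,p['fy'],p['cy']],[0,0,1.]])
    return K,np.array(p['D'],float),cv2.Rodrigues(np.array(p['rvec'],float))[0],np.array(p['tvec'],float).ravel()
def cloud(n,d,c=None):
    K,D,R,t=c or cam(n); v,u=np.mgrid[0:420,0:560]
    uv=np.stack([u,v],-1).reshape(-1,1,2).astype(float)
    r=cv2.undistortPoints(uv,K,D).reshape(420,560,2)
    P=np.dstack([r*d[...,None],d])
    W=(P-t)@R; W[d==0]=np.nan
    return W
def save(n,tag):
    im,d=get_image(n); c=cam(n)
    cv2.imwrite(f'pics/{tag}.png',im[...,::-1]); np.savez(f'pics/{tag}.npz',im=im,W=cloud(n,d,c),K=c[0],D=c[1],R=c[2],t=c[3])
    return im,d
E
python3 - <<'E'
from h import *
s=telemetry.observe(); print(s['time_s'],s['position'],s['tool_rot'],s['grip_width'],s['ft_force'])
a,_=save('scene','s0'); b,_=save('top','t0')
for n in('scene','top','wrist'):
    K,D,R,t=cam(n); print(n,-R.T@t,R[2],K[0,0])
E
```

```text
0.0 [ 0.13062155 -0.53398551  0.24768977] [[ 9.71382340e-01  2.37521257e-01 -4.31699428e-05]
 [ 2.37521058e-01 -9.71381256e-01  1.48401888e-03]
 [ 3.10551558e-04 -1.45180351e-03 -9.99998898e-01]] 0.08552842131674536 [-0.19919698  0.64032116  0.01756748]
scene [-0.13346925  0.53896392  0.65616029] [ 0.64279135 -0.56909462 -0.51278709] 396.68059859620706
top [ 0.42233758 -0.04929313  1.19815276] [ 0.09752889 -0.00789523 -0.99520138] 472.2505629211896
wrist [ 0.20372718 -0.516043    0.37344162] [-0.28866129 -0.06925078 -0.95492355] 304.51046147494844
```

View pics/s0.png

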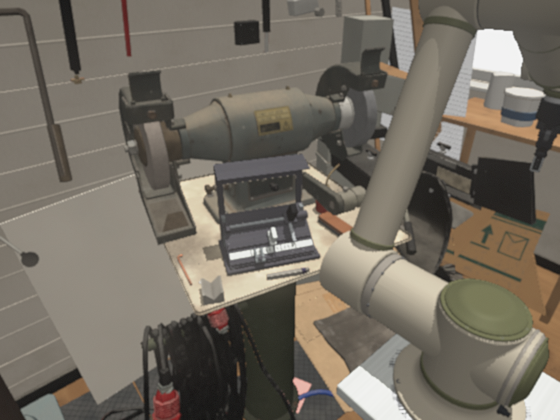

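View pics/t0.png

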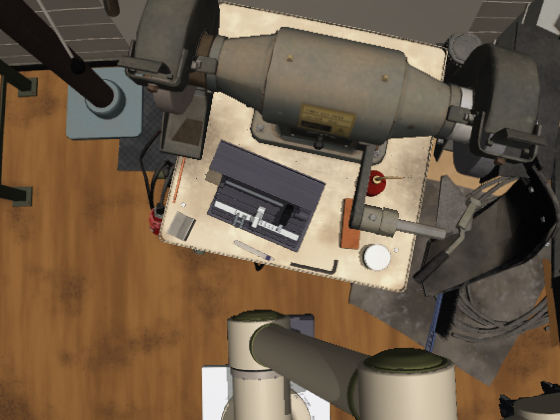

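```bash
python3 - <<'E'
from h import *
a=cv2.imread('pics/t0.png')[130:265,190:345]; b=cv2.imread('pics/s0.png')[145:285,200:330]
o=np.hstack([cv2.resize(a,(400,348),interpolation=3),cv2.resize(b,(400,348*1),interpolation=3)]); cv2.imwrite('pics/c0.png',o)
z=np.load('pics/t0.npz'); W=z['W']
for uv in [(222,142),(326,184),(272,160),(302,251),(208,214),(210,178),(258,215),(288,217),(237,222),(150,185)]:
    print(uv,W[uv[1],uv[0]].round(4))
E
```

```text
(222, 142) [0.6588 0.0684 0.2434]
(326, 184) [ 0.603  -0.1676  0.001 ]
(272, 160) [ 0.6193 -0.0342  0.2401]
(302, 251) [ 0.4332 -0.1015  0.0024]
(208, 214) [0.5315 0.1342 0.0094]
(210, 178) [0.6244 0.1292 0.0048]
(258, 215) [0.5189 0.0036 0.0933]
(288, 217) [ 0.5085 -0.0659  0.1441]
(237, 222) [0.5078 0.0585 0.0351]
(150, 185) [ 0.757   0.5458 -0.93  ]
```

View pics/c0.png

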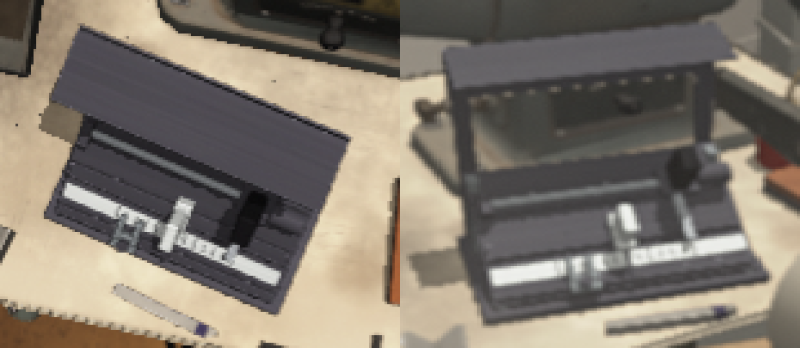

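```bash
python3 - <<'E'
from h import *
z=np.load('pics/t0.npz'); W=z['W']; S=np.load('pics/s0.npz')['W']
P=W.reshape(-1,3); P=P[~np.isnan(P).any(1)]
m=(P[:,2]>.225)&(P[:,2]<.26)&(P[:,0]>.45)&(P[:,0]<.72)&(P[:,1]>-.2)&(P[:,1]<.15)
h=P[m]; r=cv2.minAreaRect(h[:,:2].astype(np.float32)); print('hood',r,cv2.boxPoints(r),h[:,2].min(),h[:,2].max(),len(h))
# robust yaw
(w,hh),ang=r[1],r[2]
bx=cv2.boxPoints(r); e=[bx[1]-bx[0],bx[2]-bx[1]]; e=max(e,key=np.linalg.norm); e=e/np.linalg.norm(e)
if e[1]<0:e=-e
print('gauge y',e, np.degrees(np.arctan2(-e[0],e[1])))
gy=np.r_[e,0]; gx=np.array([e[1],-e[0],0]); c=np.r_[r[0],0]
# gauge-ish frame relative to hood centre
for nm,C in(('top',W),('scene',S)):
    Q=C.reshape(-1,3);Q=Q[~np.isnan(Q).any(1)]
    G=np.c_[(Q-c)@gx,(Q-c)@gy,Q[:,2]]
    G=G[(abs(G[:,1])<.13)&(G[:,0]>-.2)&(G[:,0]<.1)&(G[:,2]>.004)&(G[:,2]<.3)]
    np.save('pics/G_'+nm,G)
    H=G[(G[:,2]>.22)]; print(nm,'hood gx',np.percentile(H[:,0],[1,99]),'gy',np.percentile(H[:,1],[1,99]))
    # bed plane slope 35: z - gx*tan35
    B=G[G[:,2]<.2]; n=B[:,2]*np.cos(np.radians(35))-B[:,0]*np.sin(np.radians(35))
    hist,ed=np.histogram(n,bins=np.arange(0,.25,.002)); k=hist.argsort()[-5:]; print(ed[k],hist[k])
E
```

```text
hood ((0.6339336037635803, -0.0509757399559021), (0.24958205223083496, 0.17074619233608246), 65.79293060302734) [[ 0.50489867 -0.12978783]
 [ 0.66063106 -0.19979984]
 [ 0.76296854  0.02783635]
 [ 0.60723615  0.09784836]] 0.22502792888824816 0.25976400355448775 3810
gauge y [0.41003543 0.9120696 ] -24.20706
top hood gx [-0.08440342  0.0843068 ] gy [-0.12167997  0.12367322]
[0.114 0.112 0.11  0.106 0.108] [406 443 533 580 722]
scene hood gx [-0.08456824  0.08855994] gy [-0.12546436  0.12661245]
[0.112 0.11  0.104 0.106 0.108] [ 433  508  519 1061 1066]
```

```bash
python3 - <<'E'
from h import *
W=np.load('pics/t0.npz')['W']; S=np.load('pics/s0.npz')['W']
def pts(W):
    P=W.reshape(-1,3); return P[~np.isnan(P).any(1)]
P=np.vstack([pts(W)])
# bed plane by RANSAC in the bed region
rng=np.random.default_rng(0)
for nm,P in(('top',pts(W)),('scene',pts(S))):
    B=P[(P[:,0]>.43)&(P[:,0]<.62)&(P[:,1]>-.17)&(P[:,1]<.14)&(P[:,2]>.012)&(P[:,2]<.14)]
    best=0
    for _ in range(500):
        a,b,c=B[rng.choice(len(B),3,0)]; n=np.cross(b-a,c-a); 
        if np.linalg.norm(n)<1e-6: continue
        n/=np.linalg.norm(n)
        k=abs((B-a)@n)<.0015
        if k.sum()>best: best=k.sum();K=k
    q=B[K]; cc=q.mean(0); n=np.linalg.svd(q-cc)[2][2]; n*=np.sign(n[2]); print(nm,best,len(B),'n',n,'slope',np.degrees(np.arccos(n[2])),'yaw',np.degrees(np.arctan2(-n[1],-n[0])),'c',cc, 'd',n@cc)
H=W[...,:]
m=(H[...,2]>.232)&(H[...,2]<.25)&(H[...,0]>.5)&(H[...,0]<.7)&(abs(H[...,1]+.03)<.14)
# lip: lowest image row per column
us=[];L=[]
for u in range(215,322,3):
    v=np.where(m[:,u])[0]
    if len(v): L.append(H[v.max(),u])
L=np.array(L); f=np.polyfit(L[:,1],L[:,0],1); print(L[::4].round(3)); print('lip yaw',np.degrees(np.arctan(-f[0])),'resid',np.abs(np.polyval(f,L[:,1])-L[:,0]).max())
E
```

```text
top 1017 4098 n [-0.54560596  0.24895774  0.80020884] slope 36.84995060140873 yaw -24.52701801328311 c [0.52555464 0.01122206 0.04619158] d -0.2469890126933203
scene 1513 4910 n [-0.52881273  0.23898346  0.81439794] slope 35.47212520217385 yaw -24.319378897604892 c [0.5433475  0.00303614 0.05798744] d -0.2393786408578825
[[ 0.613  0.085  0.233]
 [ 0.6    0.06   0.233]
 [ 0.591  0.035  0.233]
 [ 0.576  0.01   0.232]
 [ 0.562 -0.014  0.234]
 [ 0.557 -0.039  0.236]
 [ 0.536 -0.063  0.233]
 [ 0.534 -0.088  0.232]
 [ 0.527 -0.112  0.234]]
lip yaw -22.214842110158166 resid 0.020915798998459745
```

{"op": "apply_moves", "data": {
  "motion": [
    {"tx":3.6,"ty":-3.45,"tz":-0.5,"turn":0,"jaw":1},
    {"tx":6.5,"ty":-6.2,"tz":-1,"turn":0,"jaw":1},
    {"tx":9.4,"ty":-9,"tz":-1.2,"turn":0,"jaw":1},
    {"tx":12.2,"ty":-11.7,"tz":-1.2,"turn":0,"jaw":1},
    {"tx":14.4,"ty":-13.8,"tz":-1.2,"turn":0,"jaw":1}
  ]
}}

```text
time_s: 0.52
position: [0.2385, -0.3632, 0.26]
tool_rot: [[0.971, 0.238, 0.0], [0.238, -0.971, 0.002], [0.001, -0.002, -1.0]]
ft_force: [0.7, -0.3, 0.7]
grip_width: 0.0856
```

{"op": "apply_moves", "data": {
  "motion": [
    {"tx":3.6,"ty":-3.45,"tz":0,"turn":0,"jaw":1},
    {"tx":6.5,"ty":-6.2,"tz":0,"turn":0,"jaw":1},
    {"tx":9.4,"ty":-9,"tz":0,"turn":0,"jaw":1},
    {"tx":12.2,"ty":-11.7,"tz":0,"turn":0,"jaw":1},
    {"tx":14.4,"ty":-13.8,"tz":0,"turn":0,"jaw":1}
  ]
}}

```text
time_s: 0.93
position: [0.3462, -0.1925, 0.2603]
tool_rot: [[0.971, 0.238, 0.0], [0.238, -0.971, 0.002], [0.001, -0.002, -1.0]]
ft_force: [0.6, -0.0, -0.8]
grip_width: 0.0851
```

{"op": "apply_moves", "data": {
  "motion": [
    {"tx":3.6,"ty":-3.45,"tz":0,"turn":-7,"jaw":1},
    {"tx":6.5,"ty":-6.2,"tz":0,"turn":-14,"jaw":1},
    {"tx":9.4,"ty":-9,"tz":0,"turn":-21,"jaw":1},
    {"tx":12.2,"ty":-11.7,"tz":0,"turn":-28,"jaw":1},
    {"tx":14.4,"ty":-13.8,"tz":0,"turn":-35,"jaw":1}
  ]
}}

```text
time_s: 1.35
position: [0.4539, -0.0215, 0.2605]
tool_rot: [[0.654, 0.757, -0.0], [0.757, -0.654, 0.003], [0.002, -0.002, -1.0]]
ft_force: [0.3, -0.4, 0.5]
grip_width: 0.0852
```

{"op": "apply_moves", "data": {
  "motion": [
    {"tx":0,"ty":0,"tz":0,"turn":-7,"jaw":1},
    {"tx":0,"ty":0,"tz":0,"turn":-14,"jaw":1},
    {"tx":0,"ty":0,"tz":0,"turn":-16.5,"jaw":1},
    {"tx":0,"ty":0,"tz":0,"turn":-16.5,"jaw":1}
  ]
}}

```text
time_s: 1.68
position: [0.4538, -0.0212, 0.2602]
tool_rot: [[0.41, 0.912, -0.001], [0.912, -0.41, 0.003], [0.002, -0.002, -1.0]]
ft_force: [-0.7, -0.2, 0.7]
grip_width: 0.0854
```

```bash
python3 - <<'E'
from h import *
s=telemetry.observe(); print(s['time_s'],s['position'],s['tool_rot'].round(3) if hasattr(s['tool_rot'],'round') else s['tool_rot'])
im,d=save('wrist','w1')
cv2.imwrite('pics/w1b.png',cv2.resize(im[...,::-1],(784,588),interpolation=3))
E
```

```text
1.6833 [ 0.4537999  -0.02117301  0.26022206] [[ 0.41   0.912 -0.001]
 [ 0.912 -0.41   0.003]
 [ 0.002 -0.002 -1.   ]]
```

View pics/w1b.png

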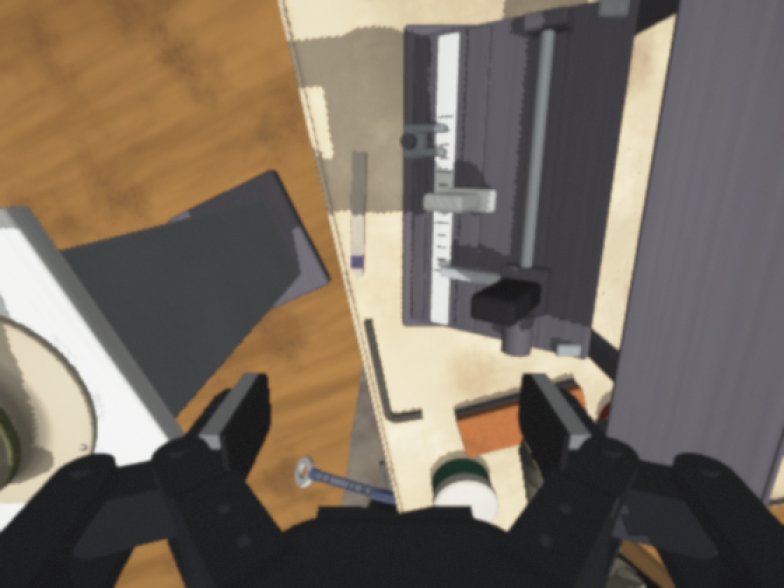

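```bash
cat >> h.py <<'E'
yaw=np.radians(-24.3); GX=np.array([np.cos(yaw),np.sin(yaw),0]); GY=np.array([-np.sin(yaw),np.cos(yaw),0]); a35=np.radians(35)
N=-np.sin(a35)*GX+np.array([0,0,np.cos(a35)]); SL=np.cos(a35)*GX+np.array([0,0,np.sin(a35)])
def loc(W): return np.stack([W@SL,W@GY,W@N],-1)
E
python3 - <<'E'
from h import *
z=np.load('pics/w1.npz'); W=z['W']; L=loc(W)
print('rot check: rail direction / scale strip edges')
def P(u,v): u=int(u/1.4);v=int(v/1.4); return W[v,u].round(4),L[v,u].round(4),(W[v,u]@GX).round(4)
for n,u,v in [('strip top',445,60),('strip bot',440,310),('bedmid',590,200),('fork',420,140),('prong+',440,127),('prong-',442,153),('ptr top',455,200),('handle top',495,303),('housing',515,345),('rail hi',548,60),('rail lo',530,255),('lip top',660,300),('lip2',680,60),('base corner',405,28),('base c2',405,322),('tin',465,495),('bit',358,200)]: print(n,*P(u,v))
n=L[...,2]
# fin top masks
b=np.nanmedian(n[60:140,405:440]); print('bed n',b)
vv,uu=np.mgrid[0:420,0:560]
for nm,(u0,u1,v0,v1),lo,hi in(('ptr',(295,360,130,156),.046,.056),('hnd',(330,395,190,235),.066,.078),('fork',(280,322,85,115),.006,.03)):
    m=(uu>u0)&(uu<u1)&(vv>v0)&(vv<v1)&(n-b>lo)&(n-b<hi)
    q=L[m]; print(nm,m.sum(),'S',np.percentile(q[:,0],[2,50,98]).round(4),'Y',np.percentile(q[:,1],[2,50,98]).round(4),'n',(np.median(q[:,2])-b).round(4), 'ctr W',np.median(W[m],0).round(4))
E
```

```text
rot check: rail direction / scale strip edges
strip top [0.5482 0.1006 0.0341] [ 0.3949  0.3173 -0.2349] 0.4583
strip bot [ 0.4704 -0.0774  0.0372] [ 0.3986  0.1231 -0.2337] 0.4606
bedmid [ 0.5929 -0.0253  0.0974] [ 0.507   0.2209 -0.2362] 0.5508
fork [0.5096 0.0561 0.038 ] [ 0.3833  0.2608 -0.2221] 0.4414
prong+ [0.5257 0.0587 0.05  ] [ 0.4014  0.2698 -0.22  ] 0.455
prong- [0.5194 0.0412 0.0509] [ 0.4031  0.2513 -0.2201] 0.4565
ptr top [0.5117 0.0117 0.0993] [ 0.4351  0.2212 -0.1834] 0.4616
handle top [ 0.5065 -0.0503  0.1394] [ 0.4751  0.1626 -0.1624] 0.4823
housing [ 0.5114 -0.0997  0.1044] [ 0.4753  0.1196 -0.2053] 0.5071
rail hi [0.5954 0.0654 0.0932] [ 0.4759  0.3046 -0.2194] 0.5157
rail lo [ 0.5455 -0.0465  0.0915] [ 0.4754  0.1821 -0.2212] 0.5163
lip top [ 0.5565 -0.0394  0.2302] [ 0.5608  0.1931 -0.1116] 0.5234
lip2 [0.5839 0.0392 0.2282] [ 0.5536  0.2761 -0.1091] 0.516
base corner [0.5331 0.1365 0.0098] [ 0.3577  0.3438 -0.2385] 0.4297
base c2 [ 0.4348 -0.0843  0.0122] [ 0.3601  0.1021 -0.2372] 0.431
tin [ 0.4186 -0.2666  0.0389] [ 0.4247 -0.0707 -0.2499] 0.4913
bit [0.4433 0.0354 0.011 ] [ 0.3254  0.2147 -0.2144] 0.3895
bed n -0.2354284358370626
ptr 376 S [0.4103 0.4259 0.4388] Y [0.2126 0.2185 0.2241] n 0.0515 ctr W [0.5042 0.0122 0.0936]
hnd 681 S [0.4596 0.4749 0.4875] Y [0.1496 0.1586 0.166 ] n 0.0726 ctr W [ 0.5051 -0.0539  0.1388]
fork 619 S [0.3688 0.383  0.4038] Y [0.2486 0.2607 0.2724] n 0.0149 ctr W [0.5089 0.0568 0.0395]
```

{"op": "apply_moves", "data": {
  "motion": [
    {"tx":4,"ty":-0.6,"tz":0,"turn":0,"jaw":1},
    {"tx":8,"ty":-1.2,"tz":0,"turn":0,"jaw":1},
    {"tx":8,"ty":-1.2,"tz":3.5,"turn":0,"jaw":1},
    {"tx":8,"ty":-1.2,"tz":7,"turn":0,"jaw":1},
    {"tx":8,"ty":-1.2,"tz":10,"turn":0,"jaw":1}
  ]
}}

```text
time_s: 2.15
position: [0.4753, 0.0573, 0.1589]
tool_rot: [[0.414, 0.91, -0.001], [0.91, -0.414, 0.003], [0.002, -0.002, -1.0]]
ft_force: [1.2, -0.1, 0.4]
grip_width: 0.0857
```

{"op": "apply_moves", "data": {
  "motion": [
    {"tx":0,"ty":0,"tz":2.5,"turn":0,"jaw":1},
    {"tx":0,"ty":0,"tz":4,"turn":0,"jaw":1},
    {"tx":0,"ty":0,"tz":4,"turn":0,"jaw":1}
  ]
}}

```text
time_s: 2.4
position: [0.4737, 0.0574, 0.1161]
tool_rot: [[0.416, 0.909, -0.007], [0.909, -0.416, 0.003], [0.0, -0.008, -1.0]]
ft_force: [-0.8, 0.3, -0.1]
grip_width: 0.0856
```

```bash
python3 - <<'E'
from h import *
s=telemetry.observe(); p=np.array(s['position']); print(s['time_s'],p, 'gx',p@GX,'gy',p@GY)
im,d=save('wrist','w2'); im2,_=save('scene','s2')
cv2.imwrite('pics/w2b.png',np.hstack([cv2.resize(im[...,::-1],(480,360)),cv2.resize(im2[145:285,200:330,::-1],(320,360),interpolation=3)]))
L=loc(np.load('pics/w2.npz')['W'])
E
```

```text
2.4 [0.4737108  0.05738239 0.11609264] gx 0.408127900739011 gy 0.24723729607527958
```

View pics/w2b.png

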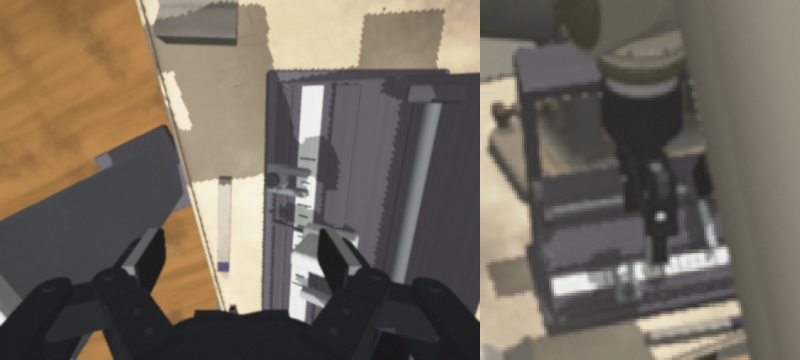

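{"op": "apply_moves", "data": {
  "motion": [
    {"tx":0,"ty":0,"tz":2,"turn":0,"jaw":1},
    {"tx":0,"ty":0,"tz":3.2,"turn":0,"jaw":1},
    {"tx":0,"ty":0,"tz":3.2,"turn":0,"jaw":1},
    {"tx":-0.6,"ty":0,"tz":3.2,"turn":0,"jaw":1},
    {"tx":-1.1,"ty":0,"tz":3.2,"turn":0,"jaw":1}
  ]
}}

```text
time_s: 2.92
position: [0.4714, 0.0468, 0.0885]
tool_rot: [[0.415, 0.91, 0.001], [0.91, -0.415, 0.002], [0.003, 0.0, -1.0]]
ft_force: [0.0, 0.4, 0.3]
grip_width: 0.0858
```

{"op": "apply_moves", "data": {
  "motion": [
    {"tx":-0.5,"ty":0,"tz":0,"turn":0,"jaw":1},
    {"tx":-1,"ty":0,"tz":0,"turn":0,"jaw":1},
    {"tx":-1.5,"ty":0,"tz":0,"turn":0,"jaw":1},
    {"tx":-2.0,"ty":0,"tz":0,"turn":0,"jaw":1},
    {"tx":-2.5,"ty":0,"tz":0,"turn":0,"jaw":1}
  ]
}}

```text
time_s: 3.33
position: [0.4612, 0.0235, 0.0888]
tool_rot: [[0.415, 0.91, 0.002], [0.91, -0.415, 0.002], [0.003, 0.001, -1.0]]
ft_force: [1.0, 1.2, 0.7]
grip_width: 0.0853
```

```bash
python3 - <<'E'
from h import *
s=telemetry.observe(); p=np.array(s['position']); f=np.array(s['ft_force']);print(s['time_s'],p, 'gx',p@GX,'gy',p@GY,'f',f@GX,f@GY,f[2])
im,d=save('wrist','w3'); 
cv2.imwrite('pics/w3b.png',cv2.resize(im[200:420,250:450,::-1],(600,600),interpolation=3))
E
```

```text
3.3333 [0.46115897 0.0234537  0.08879688] gx 0.410650262154164 gy 0.21114931432704678 f 0.43515950771678025 1.4694170159220197 0.709496885361152
```

View pics/w3b.png

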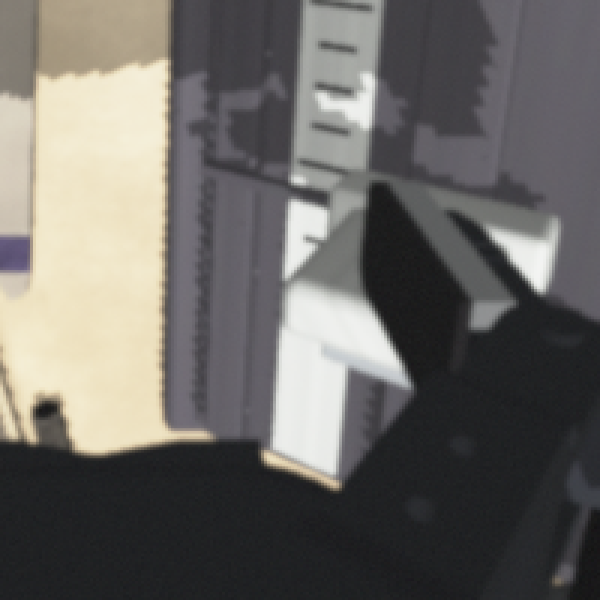

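{"op": "apply_moves", "data": {
  "motion": [
    {"tx":-0.4,"ty":0,"tz":0,"turn":0,"jaw":1},
    {"tx":-0.8,"ty":0,"tz":0,"turn":0,"jaw":1},
    {"tx":-1.2,"ty":0,"tz":0,"turn":0,"jaw":1},
    {"tx":-1.5,"ty":0,"tz":0,"turn":0,"jaw":1},
    {"tx":-1.7,"ty":0,"tz":0,"turn":0,"jaw":1}
  ]
}}

```text
time_s: 3.8
position: [0.4536, 0.0072, 0.0886]
tool_rot: [[0.416, 0.91, 0.002], [0.91, -0.416, 0.002], [0.002, 0.001, -1.0]]
ft_force: [0.7, 0.5, 0.2]
grip_width: 0.0853
```

{"op": "apply_moves", "data": {
  "motion": [
    {"tx":-0.1,"ty":0,"tz":0,"turn":0,"jaw":1},
    {"tx":-0.2,"ty":0,"tz":0,"turn":0,"jaw":1},
    {"tx":-0.3,"ty":0,"tz":0,"turn":0,"jaw":1}
  ]
}}

```text
time_s: 4.05
position: [0.4524, 0.0044, 0.0886]
tool_rot: [[0.416, 0.91, 0.002], [0.91, -0.416, 0.002], [0.003, 0.001, -1.0]]
ft_force: [2.4, 4.4, 1.8]
grip_width: 0.0856
```

```bash
cat > st.py <<'E'
from h import *
s=telemetry.observe(); p=np.array(s['position']); f=np.array(s['ft_force']);print(s['time_s'],p, 'gx %.4f gy %.4f'%(p@GX,p@GY),'f %.1f %.1f %.1f'%(f@GX,f@GY,f[2]))
E
python3 st.py
```

```text
4.05 [0.45239752 0.00441827 0.08859589] gx 0.4105 gy 0.1902 f 0.4 5.0 1.8
```

{"op": "apply_moves", "data": {
  "motion": [
    {"tx":-0.1,"ty":0,"tz":0,"turn":0,"jaw":1},
    {"tx":-0.1,"ty":0,"tz":0,"turn":0,"jaw":1},
    {"tx":-0.1,"ty":0,"tz":0,"turn":0,"jaw":1}
  ]
}}

```text
time_s: 4.3
position: [0.4523, 0.0043, 0.0886]
tool_rot: [[0.415, 0.91, 0.003], [0.91, -0.415, 0.003], [0.004, 0.001, -1.0]]
ft_force: [4.6, 7.5, -0.4]
grip_width: 0.0855
```

```bash
python3 st.py
```

```text
4.3 [0.45229811 0.00425101 0.08864024] gx 0.4105 gy 0.1900 f 1.1 8.8 -0.4
```

{"op": "apply_moves", "data": {
  "motion": [
    {"tx":0.5,"ty":0,"tz":0,"turn":0,"jaw":1},
    {"tx":1.2,"ty":0,"tz":0,"turn":0,"jaw":1},
    {"tx":1.2,"ty":0,"tz":-3.5,"turn":0,"jaw":1},
    {"tx":1.2,"ty":0,"tz":-7,"turn":0,"jaw":1},
    {"tx":1.2,"ty":0,"tz":-11,"turn":0,"jaw":1}
  ]
}}

```text
time_s: 4.72
position: [0.4562, 0.0154, 0.1992]
tool_rot: [[0.415, 0.91, -0.001], [0.91, -0.415, 0.004], [0.003, -0.002, -1.0]]
ft_force: [0.5, 0.0, -0.5]
grip_width: 0.0856
```

{"op": "apply_moves", "data": {
  "motion": [
    {"tx":0,"ty":0,"tz":-3.5,"turn":0,"jaw":1},
    {"tx":-2,"ty":0,"tz":-6,"turn":0,"jaw":1},
    {"tx":-4,"ty":1,"tz":-6,"turn":0,"jaw":1},
    {"tx":-4,"ty":1,"tz":-6,"turn":0,"jaw":1},
    {"tx":-4,"ty":1,"tz":-6,"turn":0,"jaw":1}
  ]
}}

```text
time_s: 5.13
position: [0.4486, -0.0256, 0.2589]
tool_rot: [[0.416, 0.909, -0.001], [0.909, -0.416, 0.004], [0.003, -0.003, -1.0]]
ft_force: [0.1, -0.3, 0.0]
grip_width: 0.0855
```

```bash
python3 st.py; cat > fins.py <<'E'
from h import *
import sys
im,d=save('wrist',sys.argv[1])
cv2.imwrite(f'pics/{sys.argv[1]}b.png',cv2.resize(im[0:260,250:490,::-1],(552,598),interpolation=3))
L=loc(np.load(f'pics/{sys.argv[1]}.npz')['W']).reshape(-1,3); b=-.2354
def rep(nm,s0,s1,y0,y1,lo,hi):
    q=L[(L[:,0]>s0)&(L[:,0]<s1)&(L[:,1]>y0)&(L[:,1]<y1)&(L[:,2]-b>lo)&(L[:,2]-b<hi)]
    if len(q)<10: print(nm,len(q)); return
    e=np.percentile(q[:,1],[2,98]); print(nm,len(q),'Y',e.round(4),'mid %.4f'%e.mean(),'S %.4f n %.4f'%(np.median(q[:,0]),np.median(q[:,2])-b))
rep('hnd',.455,.495,.1,.33,.066,.078)
rep('ptr',.405,.444,.1,.33,.046,.057)
rep('fork',.365,.395,.1,.33,.009,.03)
E
python3 fins.py w4
```

```text
5.1333 [ 0.44858586 -0.02558185  0.25891724] gx 0.4194 gy 0.1613 f 0.2 -0.2 0.0
hnd 693 Y [0.1505 0.1668] mid 0.1586 S 0.4741 n 0.0724
ptr 344 Y [0.1686 0.1799] mid 0.1743 S 0.4255 n 0.0516
fork 538 Y [0.1732 0.273 ] mid 0.2231 S 0.3797 n 0.0150
```

View pics/w4b.png

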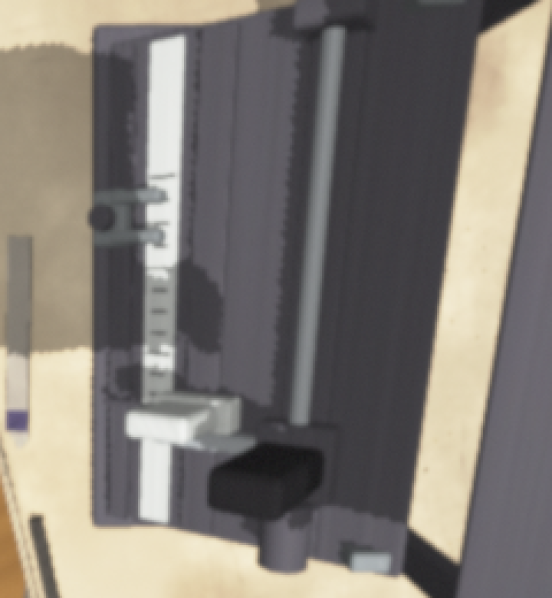

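{"op": "apply_moves", "data": {
  "motion": [
    {"tx":-2,"ty":1,"tz":0,"turn":0,"jaw":1},
    {"tx":-3.7,"ty":1.8,"tz":0,"turn":0,"jaw":1},
    {"tx":-3.7,"ty":1.8,"tz":2,"turn":0,"jaw":1},
    {"tx":-3.7,"ty":1.8,"tz":5,"turn":0,"jaw":1},
    {"tx":-3.7,"ty":1.8,"tz":7,"turn":0,"jaw":1}
  ]
}}

```text
time_s: 5.6
position: [0.4486, -0.065, 0.186]
tool_rot: [[0.416, 0.91, -0.005], [0.91, -0.415, 0.005], [0.003, -0.007, -1.0]]
ft_force: [1.2, -0.2, -0.7]
grip_width: 0.0858
```

```bash
python3 st.py; sed -i "s/rep('fork',.365,.395,.1/rep('fork',.365,.395,.235/" fins.py; python3 - <<'E'
from h import *
z=np.load('pics/w4.npz'); K,D,R,t=[z[k] for k in 'KDRt']; C=-R.T@t
def hit(u,v,n):
    x=cv2.undistortPoints(np.array([[[u,v]]],float),K,D)[0,0]; r=R.T@np.array([x[0],x[1],1]); k=((n-.2354)-C@N)/(r@N); return loc(C+k*r).round(4)
for v in (193,214,235): print(hit(250+152/2.3,v/2.3,.014))
L=loc(z['W'])
m=(L[...,0]>.392)&(L[...,0]<.412)&(L[...,1]>.24)&(L[...,1]<.285)&(L[...,2]+.2354>.007)
y=np.sort(L[m][:,1]); print(np.histogram(y,bins=np.arange(.245,.28,.002)))
m=(L[...,0]>.365)&(L[...,0]<.385)&(L[...,1]>.235)&(L[...,1]<.29)&(L[...,2]+.2354>.009); print(np.percentile(L[m][:,1],[2,98]))
E
```

```text
5.6 [ 0.44857436 -0.06497283  0.18599715] gx 0.4356 gy 0.1254 f 1.2 0.3 -0.7
[ 0.3988  0.2702 -0.2214]
[ 0.3991  0.2615 -0.2214]
[ 0.3994  0.2526 -0.2214]
(array([ 0,  0, 23, 25, 25,  7,  0,  0,  0,  0,  5, 30, 28, 19,  0,  0,  0]), array([0.245, 0.247, 0.249, 0.251, 0.253, 0.255, 0.257, 0.259, 0.261,
       0.263, 0.265, 0.267, 0.269, 0.271, 0.273, 0.275, 0.277, 0.279]))
[0.2493601  0.27318234]
```

{"op": "apply_moves", "data": {
  "motion": [
    {"tx":0,"ty":0,"tz":3,"turn":0,"jaw":1},
    {"tx":0,"ty":0.1,"tz":5.5,"turn":0,"jaw":1},
    {"tx":0,"ty":0.1,"tz":6.6,"turn":0,"jaw":1},
    {"tx":0,"ty":0.1,"tz":6.6,"turn":0,"jaw":1},
    {"tx":0,"ty":0.1,"tz":6.6,"turn":0,"jaw":1}
  ]
}}

```text
time_s: 6.02
position: [0.4491, -0.0643, 0.1196]
tool_rot: [[0.415, 0.91, -0.007], [0.91, -0.415, 0.006], [0.003, -0.009, -1.0]]
ft_force: [0.1, 0.8, -0.0]
grip_width: 0.0856
```

{"op": "apply_moves", "data": {
  "motion": [
    {"tx":0.3,"ty":0,"tz":0,"turn":0,"jaw":1},
    {"tx":0.6,"ty":0,"tz":0,"turn":0,"jaw":1},
    {"tx":0.9,"ty":0,"tz":0,"turn":0,"jaw":1},
    {"tx":1.2,"ty":0,"tz":0,"turn":0,"jaw":1},
    {"tx":1.5,"ty":0,"tz":0,"turn":0,"jaw":1}
  ]
}}

```text
time_s: 6.43
position: [0.4554, -0.0508, 0.1202]
tool_rot: [[0.415, 0.91, -0.006], [0.91, -0.415, 0.005], [0.002, -0.007, -1.0]]
ft_force: [-2.9, -4.5, 3.8]
grip_width: 0.0856
```

{"op": "apply_moves", "data": {
  "motion": [
    {"tx":0.3,"ty":0,"tz":0,"turn":0,"jaw":1},
    {"tx":0.6,"ty":0,"tz":0,"turn":0,"jaw":1},
    {"tx":0.9,"ty":0,"tz":0,"turn":0,"jaw":1},
    {"tx":1.2,"ty":0,"tz":0,"turn":0,"jaw":1},
    {"tx":1.5,"ty":0,"tz":0,"turn":0,"jaw":1}
  ]
}}

```text
time_s: 6.85
position: [0.4614, -0.0374, 0.1204]
tool_rot: [[0.415, 0.91, -0.007], [0.91, -0.415, 0.004], [0.0, -0.008, -1.0]]
ft_force: [-3.5, -6.0, 0.4]
grip_width: 0.0854
```

```bash
python3 st.py; python3 - <<'E'
from h import *
im,_=save('wrist','w5'); im2,_=save('scene','s5')
cv2.imwrite('pics/w5b.png',np.hstack([cv2.resize(im[...,::-1],(480,360)),cv2.resize(im2[145:285,200:330,::-1],(320,360),interpolation=3)]))
E
```

```text
6.85 [ 0.46144966 -0.03743751  0.12041677] gx 0.4360 gy 0.1558 f -0.7 -6.9 0.4
```

View pics/w5b.png

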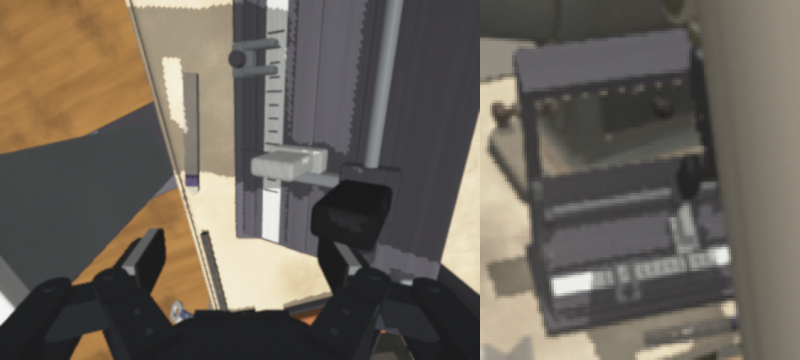

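{"op": "apply_moves", "data": {
  "motion": [
    {"tx":0.3,"ty":0,"tz":0,"turn":0,"jaw":1},
    {"tx":0.6,"ty":0,"tz":0,"turn":0,"jaw":1},
    {"tx":0.9,"ty":0,"tz":0,"turn":0,"jaw":1},
    {"tx":1.2,"ty":0,"tz":0,"turn":0,"jaw":1},
    {"tx":1.5,"ty":0,"tz":0,"turn":0,"jaw":1}
  ]
}}

```text
time_s: 7.37
position: [0.4675, -0.0239, 0.1204]
tool_rot: [[0.415, 0.91, -0.007], [0.91, -0.415, 0.003], [-0.0, -0.008, -1.0]]
ft_force: [-3.1, -5.2, 0.2]
grip_width: 0.0855
```

{"op": "apply_moves", "data": {
  "motion": [
    {"tx":0.4,"ty":0,"tz":0,"turn":0,"jaw":1},
    {"tx":0.8,"ty":0,"tz":0,"turn":0,"jaw":1},
    {"tx":1.2,"ty":0,"tz":0,"turn":0,"jaw":1},
    {"tx":1.6,"ty":0,"tz":0,"turn":0,"jaw":1},
    {"tx":2.0,"ty":0,"tz":0,"turn":0,"jaw":1}
  ]
}}

```text
time_s: 7.78
position: [0.4755, -0.0062, 0.1205]
tool_rot: [[0.416, 0.909, -0.009], [0.909, -0.416, 0.001], [-0.002, -0.008, -1.0]]
ft_force: [-4.5, -6.7, 0.2]
grip_width: 0.085
```

{"op": "apply_moves", "data": {
  "motion": [
    {"tx":0.4,"ty":0,"tz":0,"turn":0,"jaw":1},
    {"tx":0.8,"ty":0,"tz":0,"turn":0,"jaw":1},
    {"tx":1.2,"ty":0,"tz":0,"turn":0,"jaw":1},
    {"tx":1.6,"ty":0,"tz":0,"turn":0,"jaw":1},
    {"tx":2.0,"ty":0,"tz":0,"turn":0,"jaw":1}
  ]
}}

```text
time_s: 8.2
position: [0.4834, 0.0113, 0.1205]
tool_rot: [[0.416, 0.909, -0.01], [0.909, -0.416, -0.0], [-0.004, -0.009, -1.0]]
ft_force: [-4.1, -9.2, 1.2]
grip_width: 0.0855
```

```bash
python3 st.py; python3 fins.py w6
```

```text
8.2 [0.48335506 0.01133733 0.12050519] gx 0.4359 gy 0.2092 f 0.0 -10.1 1.2
hnd 4403 Y [0.2019 0.2383] mid 0.2201 S 0.4734 n 0.0726
ptr 1207 Y [0.2402 0.2513] mid 0.2457 S 0.4263 n 0.0517
fork 1228 Y [0.2444 0.2731] mid 0.2587 S 0.3804 n 0.0150
```

{"op": "apply_moves", "data": {
  "motion": [
    {"tx":0.4,"ty":0,"tz":0,"turn":0,"jaw":1},
    {"tx":0.8,"ty":0,"tz":0,"turn":0,"jaw":1},
    {"tx":1.2,"ty":0,"tz":0,"turn":0,"jaw":1},
    {"tx":1.4,"ty":0,"tz":0,"turn":0,"jaw":1},
    {"tx":1.4,"ty":0,"tz":0,"turn":0,"jaw":1}
  ]
}}

```text
time_s: 8.67
position: [0.4891, 0.0241, 0.1205]
tool_rot: [[0.416, 0.909, -0.011], [0.909, -0.417, -0.001], [-0.006, -0.009, -1.0]]
ft_force: [-3.2, -5.7, 2.0]
grip_width: 0.0849
```

```bash
python3 st.py; sed -i "s/im\[0:260,250:490/im[0:240,230:450/" fins.py; python3 fins.py w7
```

```text
8.6667 [0.48906839 0.02406254 0.12053942] gx 0.4358 gy 0.2232 f -0.6 -6.5 2.0
hnd 4424 Y [0.2154 0.2517] mid 0.2336 S 0.4733 n 0.0726
ptr 1214 Y [0.2537 0.2647] mid 0.2592 S 0.4263 n 0.0517
fork 1010 Y [0.2498 0.273 ] mid 0.2614 S 0.3800 n 0.0150
```

View pics/w7b.png

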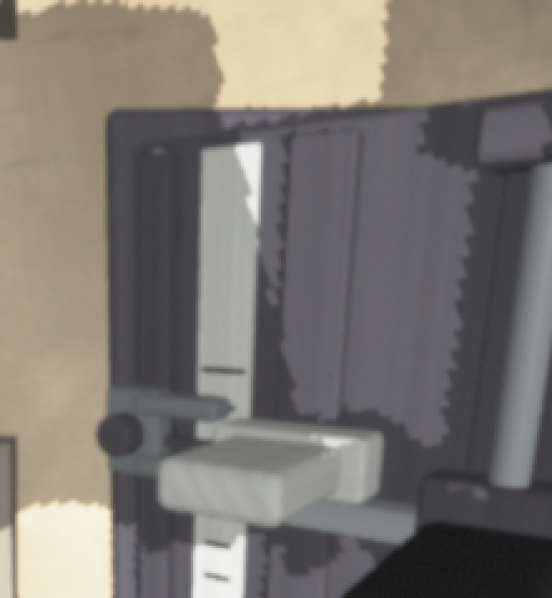

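{"op": "apply_moves", "data": {
  "motion": [
    {"tx":0.1,"ty":0,"tz":0,"turn":0,"jaw":1},
    {"tx":0.2,"ty":0,"tz":0,"turn":0,"jaw":1},
    {"tx":0.2,"ty":0,"tz":0,"turn":0,"jaw":1}
  ]
}}

```text
time_s: 8.97
position: [0.4895, 0.025, 0.1206]
tool_rot: [[0.417, 0.909, -0.012], [0.909, -0.417, -0.003], [-0.008, -0.009, -1.0]]
ft_force: [-4.1, -8.7, 1.5]
grip_width: 0.0853
```

```bash
python3 st.py; python3 fins.py w8; python3 - <<'E'
from h import *
z=np.load('pics/w8.npz'); K,D,R,t=[z[k] for k in 'KDRt']
C=-R.T@t
# gray profile along Y between prongs on blade plane n=.009, at s between clamp and prong tips
g=cv2.cvtColor(z['im'],cv2.COLOR_RGB2GRAY)
for s in (.388,.391,.394):
    Y=np.arange(.245,.278,.001); X=s*SL+Y[:,None]*GY+(.009-.2354)*N
    uv=cv2.projectPoints(X,cv2.Rodrigues(R)[0],t,K,D)[0].astype(np.float32)
    print(s,cv2.remap(g,uv[...,0],uv[...,1],1).ravel())
E
```

```text
8.9667 [0.48948354 0.0250412  0.12059352] gx 0.4358 gy 0.2243 f -0.2 -9.7 1.5
hnd 4403 Y [0.2163 0.2528] mid 0.2345 S 0.4734 n 0.0727
ptr 1208 Y [0.2547 0.2658] mid 0.2603 S 0.4264 n 0.0517
fork 999 Y [0.2497 0.2729] mid 0.2613 S 0.3799 n 0.0150
0.388 [165 166 167 168 171 172 170 168 163 147 125  97  73  66  67  65  62  65
  67  68  76  93 102 104 104 101  88  74  67  65  65  66  65  67]
0.391 [169 171 171 172 172 170 168 164 157 145 130 119 105  80  68  65  63  67
  69  71  79  94 102 105 106 101  88  75  70  69  69  69  69  69]
0.394 [170 170 168 167 168 170 169 167 163 149 131 121 119 109  84  71  89 122
 134 125 108  99 103 106 107 102  91  99 122 130 132 133 134 130]
```

View pics/w8b.png

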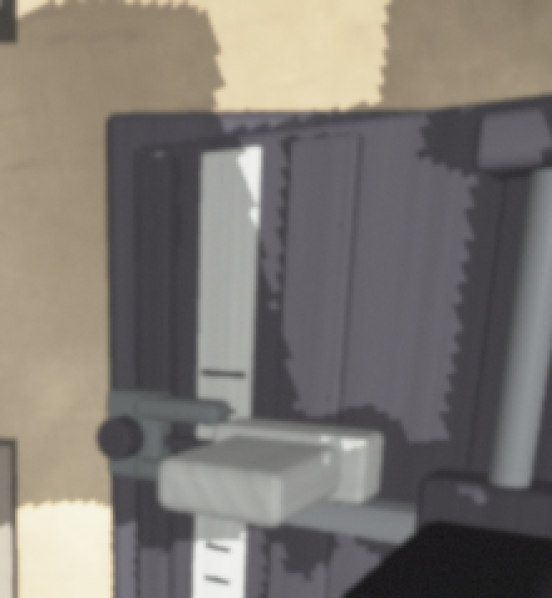

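{"op": "apply_moves", "data": {
  "motion": [
    {"tx":0.1,"ty":0,"tz":0,"turn":0,"jaw":1},
    {"tx":0.1,"ty":0,"tz":0,"turn":0,"jaw":1},
    {"tx":0.1,"ty":0,"tz":0,"turn":0,"jaw":1},
    {"tx":0.1,"ty":0,"tz":0,"turn":0,"jaw":1},
    {"tx":0.1,"ty":0,"tz":0,"turn":0,"jaw":1}
  ]
}}

```text
time_s: 9.43
position: [0.4895, 0.0251, 0.1206]
tool_rot: [[0.418, 0.908, -0.013], [0.908, -0.418, -0.005], [-0.01, -0.01, -1.0]]
ft_force: [-4.1, -9.2, 0.1]
grip_width: 0.0853
```

{"op": "apply_moves", "data": {
  "motion": [
    {"tx":0,"ty":0,"tz":0,"turn":0,"jaw":1},
    {"tx":0,"ty":0,"tz":0,"turn":0,"jaw":1},
    {"tx":0,"ty":0,"tz":0,"turn":0,"jaw":1},
    {"tx":0,"ty":0,"tz":0,"turn":0,"jaw":1},
    {"tx":0,"ty":0,"tz":0,"turn":0,"jaw":1}
  ]
}}

```text
time_s: 9.85
position: [0.4891, 0.0243, 0.1206]
tool_rot: [[0.418, 0.908, -0.014], [0.908, -0.419, -0.006], [-0.011, -0.01, -1.0]]
ft_force: [-3.4, -7.5, -0.8]
grip_width: 0.0856
```

{"op": "apply_moves", "data": {
  "motion": [
    {"tx":0,"ty":0,"tz":0,"turn":0,"jaw":1},
    {"tx":0,"ty":0,"tz":0,"turn":0,"jaw":1},
    {"tx":0,"ty":0,"tz":0,"turn":0,"jaw":1},
    {"tx":0,"ty":0,"tz":0,"turn":0,"jaw":1},
    {"tx":0,"ty":0,"tz":0,"turn":0,"jaw":1}
  ]
}}

```text
time_s: 10.27
position: [0.4887, 0.0236, 0.1207]
tool_rot: [[0.419, 0.908, -0.015], [0.908, -0.419, -0.008], [-0.013, -0.01, -1.0]]
ft_force: [-2.7, -8.5, 0.2]
grip_width: 0.0855
```

{"op": "apply_moves", "data": {
  "motion": [
    {"tx":0,"ty":0,"tz":0,"turn":0,"jaw":1},
    {"tx":0,"ty":0,"tz":0,"turn":0,"jaw":1},
    {"tx":0,"ty":0,"tz":0,"turn":0,"jaw":1},
    {"tx":0,"ty":0,"tz":0,"turn":0,"jaw":1},
    {"tx":0,"ty":0,"tz":0,"turn":0,"jaw":1}
  ]
}}

```text
time_s: 10.68
position: [0.4884, 0.0228, 0.1207]
tool_rot: [[0.42, 0.908, -0.016], [0.908, -0.42, -0.009], [-0.015, -0.011, -1.0]]
ft_force: [-2.9, -8.0, -0.1]
grip_width: 0.0857
```

{"op": "apply_moves", "data": {
  "motion": [
    {"tx":0,"ty":0,"tz":0,"turn":0,"jaw":1},
    {"tx":0,"ty":0,"tz":0,"turn":0,"jaw":1},
    {"tx":0,"ty":0,"tz":0,"turn":0,"jaw":1},
    {"tx":0,"ty":0,"tz":0,"turn":0,"jaw":1}
  ]
}}

```text
time_s: 11.02
position: [0.4881, 0.0221, 0.1208]
tool_rot: [[0.42, 0.907, -0.017], [0.907, -0.421, -0.01], [-0.017, -0.011, -1.0]]
ft_force: [-2.6, -8.2, 0.1]
grip_width: 0.0855
```

```bash
python3 st.py; python3 fins.py w9
```

```text
11.0167 [0.4880913  0.02206111 0.12078349] gx 0.4358 gy 0.2210 f 1.0 -8.5 0.1
hnd 4416 Y [0.2131 0.2494] mid 0.2313 S 0.4734 n 0.0726
ptr 1233 Y [0.2546 0.2657] mid 0.2602 S 0.4263 n 0.0517
fork 1007 Y [0.2498 0.273 ] mid 0.2614 S 0.3799 n 0.0149
```

{"op": "apply_moves", "data": {
  "motion": [
    {"tx":0.15,"ty":0,"tz":0,"turn":0,"jaw":1},
    {"tx":0.3,"ty":0,"tz":0,"turn":0,"jaw":1},
    {"tx":0.45,"ty":0,"tz":0,"turn":0,"jaw":1},
    {"tx":0.45,"ty":0,"tz":0,"turn":0,"jaw":1}
  ]
}}

```text
time_s: 11.4
position: [0.4896, 0.0255, 0.1208]
tool_rot: [[0.421, 0.907, -0.018], [0.907, -0.421, -0.012], [-0.018, -0.011, -1.0]]
ft_force: [-3.2, -7.6, -0.4]
grip_width: 0.0854
```

{"op": "apply_moves", "data": {
  "motion": [
    {"tx":0.1,"ty":0,"tz":0,"turn":0,"jaw":1},
    {"tx":0.1,"ty":0,"tz":0,"turn":0,"jaw":1},
    {"tx":0.1,"ty":0,"tz":0,"turn":0,"jaw":1},
    {"tx":0.1,"ty":0,"tz":0,"turn":0,"jaw":1},
    {"tx":0.1,"ty":0,"tz":0,"turn":0,"jaw":1}
  ]
}}

```text
time_s: 11.82
position: [0.4896, 0.0256, 0.1208]
tool_rot: [[0.421, 0.907, -0.019], [0.907, -0.422, -0.014], [-0.02, -0.012, -1.0]]
ft_force: [-3.2, -8.9, 1.0]
grip_width: 0.0853
```

```bash
python3 st.py; python3 fins.py w10
```

```text
11.8167 [0.48963097 0.02558292 0.12081483] gx 0.4357 gy 0.2248 f 0.8 -9.5 1.0
hnd 4413 Y [0.2167 0.2533] mid 0.2350 S 0.4733 n 0.0726
ptr 1217 Y [0.2553 0.2662] mid 0.2607 S 0.4264 n 0.0517
fork 1008 Y [0.2498 0.2731] mid 0.2615 S 0.3799 n 0.0150
```

Pointer is centred within 1 mm; holding 2 s with sag compensation.

{"op": "apply_moves", "data": {
  "motion": [
    {"tx":0.09,"ty":0,"tz":0,"turn":0,"jaw":1},
    {"tx":0.09,"ty":0,"tz":0,"turn":0,"jaw":1},
    {"tx":0.09,"ty":0,"tz":0,"turn":0,"jaw":1},
    {"tx":0.09,"ty":0,"tz":0,"turn":0,"jaw":1},
    {"tx":0.09,"ty":0,"tz":0,"turn":0,"jaw":1}
  ]
}}

```text
time_s: 12.28
position: [0.4896, 0.0256, 0.1209]
tool_rot: [[0.422, 0.906, -0.02], [0.906, -0.423, -0.015], [-0.022, -0.012, -1.0]]
ft_force: [-3.2, -7.8, 0.7]
grip_width: 0.0851
```

{"op": "apply_moves", "data": {
  "motion": [
    {"tx":0.09,"ty":0,"tz":0,"turn":0,"jaw":1},
    {"tx":0.09,"ty":0,"tz":0,"turn":0,"jaw":1},
    {"tx":0.09,"ty":0,"tz":0,"turn":0,"jaw":1},
    {"tx":0.09,"ty":0,"tz":0,"turn":0,"jaw":1},
    {"tx":0.09,"ty":0,"tz":0,"turn":0,"jaw":1}
  ]
}}

```text
time_s: 12.7
position: [0.4896, 0.0256, 0.1209]
tool_rot: [[0.423, 0.906, -0.021], [0.906, -0.423, -0.017], [-0.024, -0.012, -1.0]]
ft_force: [-3.3, -7.7, 1.0]
grip_width: 0.0852
```

{"op": "apply_moves", "data": {
  "motion": [
    {"tx":0.09,"ty":0,"tz":0,"turn":0,"jaw":1},
    {"tx":0.09,"ty":0,"tz":0,"turn":0,"jaw":1},
    {"tx":0.09,"ty":0,"tz":0,"turn":0,"jaw":1},
    {"tx":0.09,"ty":0,"tz":0,"turn":0,"jaw":1},
    {"tx":0.09,"ty":0,"tz":0,"turn":0,"jaw":1}
  ]
}}

```text
time_s: 13.12
position: [0.4896, 0.0256, 0.121]
tool_rot: [[0.424, 0.906, -0.022], [0.905, -0.424, -0.018], [-0.026, -0.013, -1.0]]
ft_force: [-2.8, -8.2, -0.5]
grip_width: 0.0853
```

{"op": "apply_moves", "data": {
  "motion": [
    {"tx":0.09,"ty":0,"tz":0,"turn":0,"jaw":1},
    {"tx":0.09,"ty":0,"tz":0,"turn":0,"jaw":1},
    {"tx":0.09,"ty":0,"tz":0,"turn":0,"jaw":1},
    {"tx":0.09,"ty":0,"tz":0,"turn":0,"jaw":1}
  ]
}}

```text
time_s: 13.45
position: [0.4896, 0.0257, 0.121]
tool_rot: [[0.424, 0.905, -0.024], [0.905, -0.425, -0.02], [-0.028, -0.013, -1.0]]
ft_force: [-1.8, -8.4, 0.2]
grip_width: 0.0857
```

```bash
python3 st.py
```

```text
13.45 [0.48958375 0.02566111 0.12097508] gx 0.4356 gy 0.2249 f 1.8 -8.3 0.2
```

{"op": "apply_moves", "data": {
  "motion": [
    {"tx":-0.2,"ty":0,"tz":0,"turn":0,"jaw":1},
    {"tx":-0.5,"ty":0,"tz":0,"turn":0,"jaw":1},
    {"tx":-0.8,"ty":0,"tz":0,"turn":0,"jaw":1},
    {"tx":-1.1,"ty":0,"tz":0,"turn":0,"jaw":1},
    {"tx":-1.4,"ty":0,"tz":0,"turn":0,"jaw":1}
  ]
}}

```text
time_s: 13.87
position: [0.4834, 0.0122, 0.1211]
tool_rot: [[0.425, 0.905, -0.025], [0.905, -0.425, -0.021], [-0.029, -0.013, -0.999]]
ft_force: [-1.2, -7.8, -3.2]
grip_width: 0.0855
```

{"op": "apply_moves", "data": {
  "motion": [
    {"tx":-0.3,"ty":0,"tz":0,"turn":0,"jaw":1},
    {"tx":-0.6,"ty":0,"tz":0,"turn":0,"jaw":1},
    {"tx":-0.9,"ty":0,"tz":0,"turn":0,"jaw":1},
    {"tx":-1.2,"ty":0,"tz":0,"turn":0,"jaw":1},
    {"tx":-1.5,"ty":0,"tz":0,"turn":0,"jaw":1}
  ]
}}

```text
time_s: 14.28
position: [0.4768, -0.002, 0.1214]
tool_rot: [[0.425, 0.905, -0.025], [0.905, -0.426, -0.022], [-0.03, -0.014, -0.999]]
ft_force: [-1.3, -6.3, -3.8]
grip_width: 0.0852
```

{"op": "apply_moves", "data": {
  "motion": [
    {"tx":-0.3,"ty":0,"tz":0,"turn":0,"jaw":1},
    {"tx":-0.6,"ty":0,"tz":0,"turn":0,"jaw":1},
    {"tx":-0.9,"ty":0,"tz":0,"turn":0,"jaw":1},
    {"tx":-1.2,"ty":0,"tz":0,"turn":0,"jaw":1},
    {"tx":-1.5,"ty":0,"tz":0,"turn":0,"jaw":1}
  ]
}}

```text
time_s: 14.7
position: [0.4702, -0.016, 0.1217]
tool_rot: [[0.426, 0.905, -0.026], [0.904, -0.426, -0.022], [-0.031, -0.014, -0.999]]
ft_force: [-0.7, -5.1, -3.0]
grip_width: 0.0852
```

{"op": "apply_moves", "data": {
  "motion": [
    {"tx":-0.3,"ty":0,"tz":0,"turn":0,"jaw":1},
    {"tx":-0.6,"ty":0,"tz":0,"turn":0,"jaw":1},
    {"tx":-0.9,"ty":0,"tz":0,"turn":0,"jaw":1},
    {"tx":-1.2,"ty":0,"tz":0,"turn":0,"jaw":1},
    {"tx":-1.5,"ty":0,"tz":0,"turn":0,"jaw":1}
  ]
}}

```text
time_s: 15.12
position: [0.4637, -0.0298, 0.1221]
tool_rot: [[0.426, 0.905, -0.026], [0.904, -0.426, -0.022], [-0.031, -0.014, -0.999]]
ft_force: [-1.1, -4.6, -2.3]
grip_width: 0.0852
```

```bash
python3 st.py; python3 fins.py w11
```

```text
15.1167 [ 0.46365588 -0.02979742  0.12214862] gx 0.4348 gy 0.1636 f 0.9 -4.6 -2.3
hnd 4365 Y [0.1552 0.1918] mid 0.1735 S 0.4733 n 0.0726
ptr 1723 Y [0.2538 0.2653] mid 0.2595 S 0.4266 n 0.0517
fork 1175 Y [0.2484 0.2719] mid 0.2602 S 0.3793 n 0.0153
```

Handle is following under control, and the pointer has stayed in place. Another 2.6 cm to home, slower at the end.

{"op": "apply_moves", "data": {
  "motion": [
    {"tx":-0.25,"ty":0,"tz":0,"turn":0,"jaw":1},
    {"tx":-0.5,"ty":0,"tz":0,"turn":0,"jaw":1},
    {"tx":-0.75,"ty":0,"tz":0,"turn":0,"jaw":1},
    {"tx":-1.0,"ty":0,"tz":0,"turn":0,"jaw":1},
    {"tx":-1.25,"ty":0,"tz":0,"turn":0,"jaw":1}
  ]
}}

```text
time_s: 15.58
position: [0.458, -0.0416, 0.1226]
tool_rot: [[0.426, 0.904, -0.026], [0.904, -0.426, -0.022], [-0.031, -0.014, -0.999]]
ft_force: [-1.2, -2.5, -2.3]
grip_width: 0.0854
```

{"op": "apply_moves", "data": {
  "motion": [
    {"tx":-0.2,"ty":0,"tz":0,"turn":0,"jaw":1},
    {"tx":-0.4,"ty":0,"tz":0,"turn":0,"jaw":1},
    {"tx":-0.6,"ty":0,"tz":0,"turn":0,"jaw":1},
    {"tx":-0.8,"ty":0,"tz":0,"turn":0,"jaw":1},
    {"tx":-1.0,"ty":0,"tz":0,"turn":0,"jaw":1}
  ]
}}

```text
time_s: 16.0
position: [0.4538, -0.0508, 0.1229]
tool_rot: [[0.426, 0.904, -0.026], [0.904, -0.426, -0.022], [-0.031, -0.014, -0.999]]
ft_force: [-0.3, -2.0, -1.8]
grip_width: 0.0855
```

{"op": "apply_moves", "data": {
  "motion": [
    {"tx":-0.1,"ty":0,"tz":0,"turn":0,"jaw":1},
    {"tx":-0.2,"ty":0,"tz":0,"turn":0,"jaw":1},
    {"tx":-0.3,"ty":0,"tz":0,"turn":0,"jaw":1},
    {"tx":-0.4,"ty":0,"tz":0,"turn":0,"jaw":1},
    {"tx":-0.5,"ty":0,"tz":0,"turn":0,"jaw":1}
  ]
}}

```text
time_s: 16.42
position: [0.4518, -0.0552, 0.1233]
tool_rot: [[0.425, 0.905, -0.025], [0.904, -0.426, -0.022], [-0.031, -0.014, -0.999]]
ft_force: [-1.2, 0.2, 0.4]
grip_width: 0.0855
```

```bash
python3 st.py
```

```text
16.4167 [ 0.45180128 -0.05517366  0.12326   ] gx 0.4345 gy 0.1356 f -1.1 -0.3 0.4
```

{"op": "apply_moves", "data": {
  "motion": [
    {"tx":-0.5,"ty":0,"tz":0,"turn":0,"jaw":1},
    {"tx":-1.0,"ty":-0.3,"tz":0,"turn":0,"jaw":1},
    {"tx":-1.0,"ty":-0.3,"tz":-3,"turn":0,"jaw":1},
    {"tx":-1.0,"ty":-0.5,"tz":-6.5,"turn":0,"jaw":1},
    {"tx":-1.0,"ty":-1,"tz":-10,"turn":0,"jaw":1}
  ]
}}

```text
time_s: 16.83
position: [0.4405, -0.058, 0.2247]
tool_rot: [[0.426, 0.904, -0.027], [0.904, -0.426, -0.021], [-0.031, -0.015, -0.999]]
ft_force: [0.9, -0.2, -0.0]
grip_width: 0.0856
```

{"op": "apply_moves", "data": {
  "motion": [
    {"tx":0,"ty":0,"tz":-3.5,"turn":0,"jaw":1},
    {"tx":2,"ty":-1,"tz":-3.5,"turn":0,"jaw":1},
    {"tx":4,"ty":-1,"tz":-3.5,"turn":0,"jaw":1},
    {"tx":4,"ty":-1,"tz":-3.5,"turn":0,"jaw":1}
  ]
}}

```text
time_s: 17.17
position: [0.4496, -0.0151, 0.2591]
tool_rot: [[0.424, 0.905, -0.025], [0.905, -0.425, -0.021], [-0.03, -0.014, -0.999]]
ft_force: [0.1, 0.2, 0.2]
grip_width: 0.0854
```

```bash
python3 st.py; python3 fins.py w12
```

```text
17.1667 [ 0.44959249 -0.01511034  0.25913717] gx 0.4160 gy 0.1712 f 0.0 0.2 0.2
hnd 680 Y [0.1489 0.1652] mid 0.1571 S 0.4745 n 0.0721
ptr 444 Y [0.2532 0.2646] mid 0.2589 S 0.4253 n 0.0512
fork 459 Y [0.248  0.2712] mid 0.2596 S 0.3794 n 0.0150
```

View pics/w12b.png

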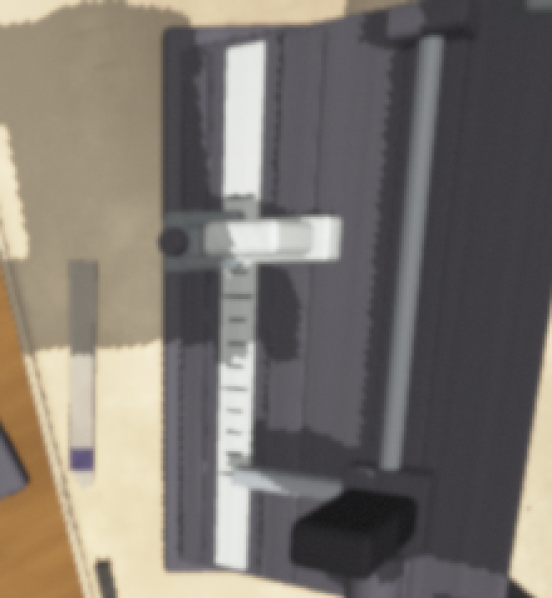

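```bash
python3 -c "
from h import *
close_job()"
```

```text
the job is handed in; nothing more can be done
```

The check reading is taken and the job is handed in at about 17 s of the 64 s allowed. The moves give no way to tilt the tool, so I kept it vertical with the jaws open. I pushed the fins sideways with one finger instead of gripping them.

- **Pointer home:** I pushed the pointer back until the force rose to about 9 N with no further movement. The camera then put its fin 15.7 mm from the handle's, against 16 mm expected.
- **Pull and hold:** I pulled the handle out until the blade was within about 1 mm of the middle of the fork. In the first 2 s hold the handle crept back about 3 mm, though the pointer stayed put. I brought the handle back up to the pointer and held again for about 2 s, steady to about 0.1 mm.
- **Return:** I let the handle back at about 3.5 cm/s, slower at the end, with the spring force falling steadily from 8 N to 0 at home.
- **Last checks:**
  - The pointer stands 0.7 mm short of the fork's middle, against about 4 mm of play each side.
  - The handle-to-fork distance is 102.5 mm, the same as before the pull within about 0.1 mm, so the handle is home and the fork has not shifted.
  - The robot is clear of everything and the wrist force is about 0.

In the last two views, from the slightly tilted camera, absolute positions read 1–2 mm lower for everything, so I relied on the relative distances. I saw nothing disturbed in the pictures, but I did not measure the things round the gauge at the end.

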